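# Hand the soldering bench over: wipes label to the front, sign to ready

## Task

Get this soldering bench ready for the student who will sit across it, on the far side from the robot. The black wipes canister is too wide to grip, so roll it round in its swivel tray by its edge until its paper label faces straight out of the front of its stand, directly away from the stand's upright back plate; then spin the bench sign on its post half a turn, so that its tick faces the front squarely, in line with its foot, in place of the barred disc. Leave the canister standing in its tray and do not disturb the other things on the bench.

Things in the scene. Friction and masses are not known exactly. Their poses are not given: they have to be found in the camera images.
- canister_top (a point): Centre of the flat top, 151 mm above the bench, of the black round wipes canister (100 mm across, 130 mm tall). x points from the axis towards the middle of the paper label; z up. The grey lid is the top 18 mm, 97 mm across; the thin black cap on it lies flush, its thumb tab pointing the same way as the label.
- canister_centre (a point): Centre of the same canister, half-way up, 65 mm above its underside; axes as for canister_top. 0.3 to 0.6 kg, standing loose in its tray. About 8 N pressed down on the lid near its edge turns it with its tray by friction, less a little slip at the start of each stroke; it stays where it is left.
- canister_label (a point): Middle of the paper label, on the canister's side, 50 mm from its axis and 56 mm above its underside. The label is white, 96 degrees of the way round and 84 mm tall, with a dark drop printed in the middle.
- stand: The canister's fixed grey steel stand: base plate 160 (x) x 150 (y) mm, 8 mm thick, with an upright back plate 94 mm tall along its edge nearer the robot. Origin: under its centre, on the bench; x points to its front (away from the back plate and the robot), z up.
- stand_axis (a point): The vertical axis of the swivel tray, at its floor, 21 mm above the bench and over the stand's origin; axes as for the stand. The aluminium tray is 117 mm across, with a lip 15 mm high that leaves the canister 2.5 mm of play all round; it turns either way without end on a ball bearing with a little friction (about 0.015 N m).
- sign_axis (a point): Top centre of the bench sign, on its turning axis, 170 mm above the bench. Axes are those of its fixed foot (70 mm along x, 150 along y, 12 thick): x points to the front, away from the robot, z up. The white plate, 130 mm wide, 100 tall, 6 thick, turns on a post at its middle; its lower edge is 70 mm above the bench.
- sign (a joint): Turn of the sign's plate, rad, positive anticlockwise from above. At 0 the plate lies along the foot's y, the barred disc to the front and the tick to the back (robot side); at pi or -pi the tick faces the front squarely. No stops either way; it stays where it is left (friction about 0.025 N m).
- reel: Bystander: the small solder reel, 64 mm across and 50 mm tall, standing on end. Origin at its underside, z up.
- tip_cleaner: Bystander: the steel tip-cleaner tub filled with brass wool, 84 mm across, 50 mm tall. Origin at its underside, z up.
- cutters: Bystander: the side cutters lying flat, 155 mm long, 14 mm high. Origin at its underside, z up.
- parts_box: Bystander: the clear compartment box, 110 x 180 x 34 mm. Origin at its underside, z up.
- squeeze_bottle: Bystander: the slim white squeeze bottle with a needle spout, 54 mm across, 160 mm tall. Origin at its underside, z up.
- iron_holder: Bystander: the soldering iron resting in its coil holder, foot 150 x 80 mm, 200 mm tall. Origin at its underside, z up.
- magnifier: Bystander: the magnifying glass with clip arms, foot 75 x 140 mm, 225 mm tall. Origin at its underside, z up.
- canister: The same canister, its origin at the centre of its underside; x towards the label, z up.
Mind the look-alikes: they are no part of the job. What is shaped like the canister but orange or red is not meant. Leave any green look-alike of the part that bears sign_axis alone.

How it is judged:
By the outcome, as a careful person would: the job done as asked, in the order asked, and still so for the second after the job is handed in, with the robot touching nothing.
It also fails if it takes over 64 s, if anything falls off the work surface, if the arm or the gripper's body presses on something with over 40 N, if the wrist force passes 120 N, or if a joint passes its speed limit or range.

## Robot

A 6-joint arm with a two-finger parallel gripper is mounted at the origin on the work surface. World frame = base frame: x ahead of the robot, y to its left, z up, the work surface at z = 0. Lengths are in m, angles in degrees, forces in N, time in s.
With the tool pointing down it reaches from about 0.25 to 0.725 m from the base axis. Payload 9.7 kg.
Tool frame: the origin (TCP) lies on the centre line of the jaws, within the pads' length; the fingertips stand 22 mm ahead of it and the grasp point (between the pads) lies 3 mm ahead of it; z points along the fingers, y is the direction in which the jaws open and shut (so a half turn about z gives the same grasp; the last joint's range is limited). The gripper opens to 85 mm and grips with 20 to 120 N. Pads are 22 mm wide; open, the fingers measure 114 mm over their backs; the gripper's body (76 mm by 85 mm) begins 54 mm behind the grasp point. The pads swing forward as they close: fully open they stand 13 mm farther back than shut.
Start: joints at [-68.812, 4.979, 10.078, 95.1, 0, 90], TCP at [0.199, -0.513, 0.253] pointing down, gripper open.
Joint ranges: [-179.16, 179.16], [-48.56, 103.87], [-65.8, 70.77], [-126.05, 130.52], [-82.76, 87.17], [-180, 180]. Speed limits (degrees/s): [127.2, 127.2, 147.25, 180, 180, 180].

## Interface

Orientations are given as [roll, pitch, yaw] about the fixed x, y, z axes, in that order (R = Rz(yaw) Ry(pitch) Rx(roll)).
In Python, from workcell import get_obs, camera, camera_params, job_done gives the robot as it stands.
- The arm moves only by the tool servo_tool, never from a script. Its argument "steps" is a list of rows, each an object of numbers: "x", "y", "z": the shift along the world's x, y, z in mm; "yaw": the turn about the world's z in degrees. A call has 1 to 12 rows; each row is the pose to reach, as a shift and turn from the pose measured when the call began; what a row does not reach only later rows make up. A row lasts 1/8 s, in which the tool goes at most 62.5 mm and 10.7 degrees, less where a joint would pass 70% of its speed; a pose out of reach is approached as far as the arm can. A call with a gripper value outside its range is refused whole. "grip" is the finger opening in mm, from 0 to 85.4, set as the call begins (left out, the last holds). The fingers move at their own pace and stop on an object; "grip_force" is the grip in N (left out, the last holds). Time passes only in rows, so rows that repeat a pose let the fingers close. It gives the time, the measured TCP pose, the force and the opening at its end, in the units of the state.
- get_obs(): the state, without advancing time (a new reading comes with each control period).
- camera(name): name is "scene" or "top" or "wrist"; returns (picture, depth): 480x640x3 uint8, red, green, blue; 480x640 float32, m along the optical axis (not along the pixel's ray), 0 where there is no reading.
- camera_params(name): a dict with "intrinsics" (3x3 intrinsics, pixels), "D" ([k1, k2, p1, p2, k3] as OpenCV has them; the pictures are not rectified), "rvec" (rotation vector, rad) and "tvec" (3), from world to camera coordinates, as OpenCV has them; the wrist camera has in their place "hand_eye" (4x4, takes a point from camera to tool coordinates, whose origin is the TCP and whose axes are the flange's). Camera axes: x right, y down, z forward; pixel columns grow to the right and rows downward; lengths in m; the calibration is good to about 2 mm. A picture is of the moment at which its call begins: read the wrist's pose just before it. camera_params takes no time and is no camera call.
- job_done(): hands the job in, once; it reports no verdict.
The state is a dict: "time": time; "q": joint angles; "qd": joint speeds; "joint_efforts": joint torques, N m; "ee_pos": TCP position; "tcp_rot": TCP orientation; "wrist_force": force on the tool from outside, world axes, zero at the start; "torque": the same for the moment, N m; "opening": finger opening in m.
Only numpy, scipy, OpenCV 4.12 (cv2) and the standard library are available. Lean on these libraries where they do the work, as an engineer would, in place of code of your own. Each camera call takes 0.05 s, during which the arm holds its last target.

## Working session

There is one attempt and no reset: what is moved stays moved. The work goes in short steps, Python scripts to look and compute and a tool call to move; the robot and the scene stay as the last step left them, time stands still between calls to the robot, and variables do not carry over. Pictures are saved under pics/ and viewed, and the job is handed in when it is done.

Besides the shell and the picture viewer there is one more tool, called after "Emit:" by a JSON object that holds its "name" and its "arguments". servo_tool: Moves the arm, as the interface text tells. Its arguments: {"type":"object","properties":{"steps":{"type":"array"},"grip":{"type":"number"},"grip_force":{"type":"number"}},"required":["steps"]}

```bash
mkdir -p pics; ls; python3 - <<'E'
from workcell import *
import cv2
o=get_obs();print(o)
for n in["scene","top"]:
    im,d=camera(n);cv2.imwrite(f"pics/{n}0.png",im[:,:,::-1]);import numpy as np;np.save(f"pics/{n}0_d.npy",d)
    print(n,camera_params(n))
print(camera_params("wrist"))
E
```

```text
pics
{'time': 0.0, 'q': array([-6.88121816e+01,  5.00973431e+00,  1.00342342e+01,  9.50990281e+01,
       -7.14485226e-04,  8.99982192e+01]), 'qd': array([-0.11568546,  0.05611178,  0.00039425, -0.04994825, -0.01274056,
        0.01348849]), 'joint_efforts': array([-2.10823473e-04, -5.20385528e+01,  4.64810264e+01,  1.59245561e-02,
        4.66838071e-05,  6.48238242e-06]), 'ee_pos': array([ 0.1987092 , -0.51263522,  0.25259418]), 'tcp_rot': array([-1.79925472e+02,  7.12168257e-04,  2.11896001e+01]), 'wrist_force': array([-0.00868812,  0.66418732,  0.26572457]), 'torque': array([ 0.01394655, -0.00347295,  0.0182029 ]), 'opening': 0.08509445312303879}
scene {'intrinsics': array([[565.68678099,   0.        , 336.75875864],
       [  0.        , 565.68678099, 237.80249979],
       [  0.        ,   0.        ,   1.        ]]), 'D': array([-0.09673665,  0.        ,  0.        ,  0.        ,  0.        ]), 'rvec': array([ 1.31405228,  2.09266018, -1.02083129]), 'tvec': array([ 0.25953059, -0.24734082,  1.8488022 ])}
top {'intrinsics': array([[456.57739763,   0.        , 321.43212198],
    
[... 193 characters left out ...]
[ 2.20120337, -2.16749557,  0.07325099]), 'tvec': array([-0.020107  ,  0.59300573,  1.14799631])}
{'intrinsics': array([[419.67871883,   0.        , 322.61980874],
       [  0.        , 419.67871883, 242.95110934],
       [  0.        ,   0.        ,   1.        ]]), 'D': array([-0.01561919,  0.        ,  0.        ,  0.        ,  0.        ]), 'hand_eye': array([[ 1.81912634e-04, -9.46011207e-01, -3.24133866e-01,
         8.41502150e-02],
       [ 9.99999739e-01, -5.45921158e-05,  7.20558277e-04,
        -1.10632036e-03],
       [-6.99351359e-04, -3.24133912e-01,  9.46010950e-01,
        -1.19423981e-01],
       [ 0.00000000e+00,  0.00000000e+00,  0.00000000e+00,
         1.00000000e+00]])}
```

View pics/scene0.png

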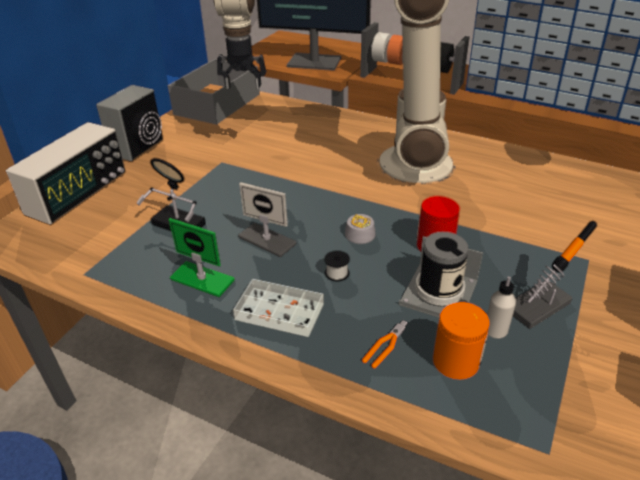

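View pics/top0.png

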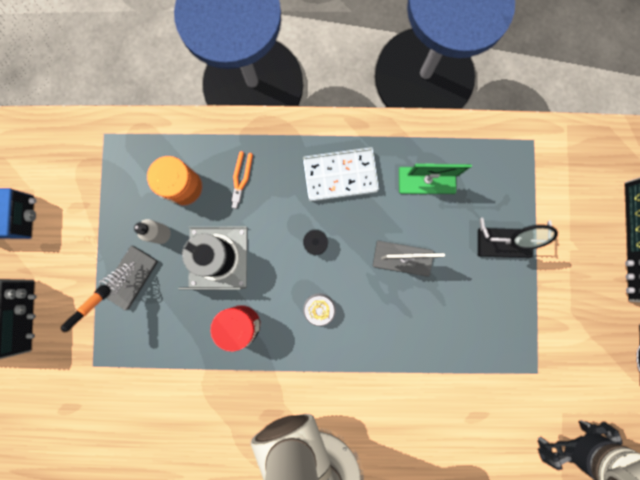

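Scene picture: the black canister stands in its stand at scene (444,268) / top (207,255). The red one is at scene (438,222) / top (235,328) and the orange one at scene (461,340) / top (175,180). The white sign with the grey foot is at scene (263,213) / top (413,256), and the green look-alike at scene (197,252) / top (432,177). I choose the black canister and the white sign, and check both in close crops.

```bash
cat > h.py <<'E'
import numpy as np, cv2
from workcell import camera_params,camera,get_obs
from scipy.spatial.transform import Rotation as Ro
def ext(n,obs=None):
    p=camera_params(n);K=p["intrinsics"];D=np.array(p["D"])
    if n=="wrist":
        T=np.eye(4);T[:3,:3]=Ro.from_euler('xyz',obs["tcp_rot"],degrees=True).as_matrix();T[:3,3]=obs["ee_pos"]
        M=T@p["hand_eye"];R=M[:3,:3].T;t=-R@M[:3,3]
    else:
        R=cv2.Rodrigues(p["rvec"])[0];t=np.array(p["tvec"]).ravel()
    return K,D,R,t
def px2plane(n,uv,z,obs=None):
    K,D,R,t=ext(n,obs)
    u=cv2.undistortPoints(np.array(uv,float).reshape(-1,1,2),K,D).reshape(-1,2)
    d=np.c_[u,np.ones(len(u))]@R; c=-R.T@t
    s=(z-c[2])/d[:,2]
    return c+s[:,None]*d
def w2px(n,P,obs=None):
    K,D,R,t=ext(n,obs)
    return cv2.projectPoints(np.array(P,float).reshape(-1,1,3),cv2.Rodrigues(R)[0],t,K,D)[0].reshape(-1,2)
E
python3 - <<'E'
import cv2
a=cv2.imread("pics/top0.png");b=cv2.imread("pics/scene0.png")
c=[a[215:305,160:280],a[225:285,360:460],b[220:320,390:510],b[170:260,220:320]]
c=[cv2.resize(x,(400,300),interpolation=cv2.INTER_CUBIC) for x in c]
import numpy as np
cv2.imwrite("pics/crop0.png",np.vstack([np.hstack(c[:2]),np.hstack(c[2:])]))
E
```

```text
(no output)
```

View pics/crop0.png

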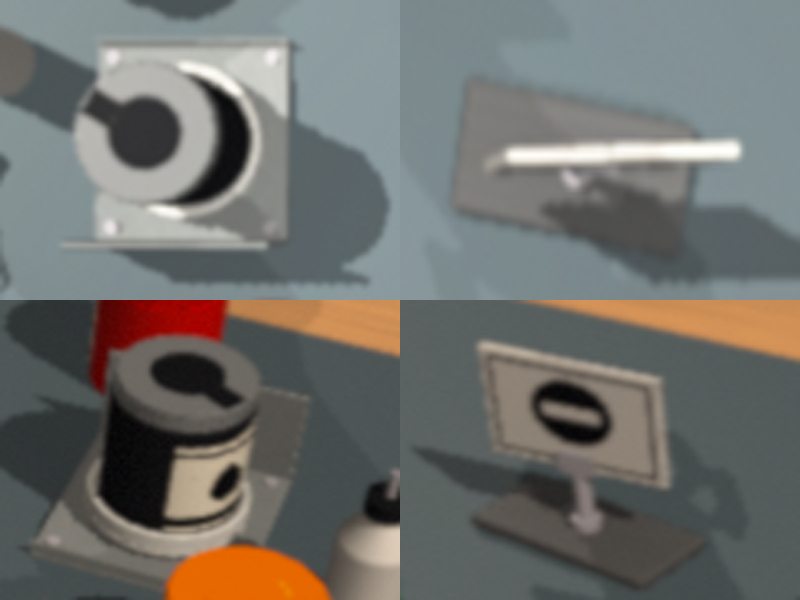

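```bash
python3 - <<'E'
from h import *
f=lambda x,y:(160+x*.3,215+y*.3)
g=lambda x,y:(360+(x-400)*.25,225+y*.2)
print("base front edge",px2plane("top",[f(97,42),f(290,42),f(290,242)],.008)*1000//1)
print("lid",px2plane("top",[f(145,132),f(95,105)],.151)*1000//1)
print("foot",px2plane("top",[g(470,80),g(697,128),g(683,255),g(452,207)],.012)*1000//1)
print("plate",px2plane("top",[g(508,156),g(740,150)],.170)*1000//1)
d=np.load("pics/top0_d.npy")
for n,uv,z in [("red",(235,328),.15),("orange",(172,178),.15),("bottle",(142,228),.16),("green",(440,170),.17),("reel",(316,242),.05),("cleaner",(320,310),.05),("magn",(535,236),.22),("iron",(100,295),.1)]:
    print(n,px2plane("top",[uv],z)[0]*1000//1, d[uv[1],uv[0]])
E
```

```text
base front edge [[636. 335.   8.]
 [638. 183.   8.]
 [483. 179.   8.]]
lid [[559. 257. 151.]
 [577. 292. 151.]]
foot [[ 608. -156.   12.]
 [ 585. -303.   12.]
 [ 520. -294.   12.]
 [ 542. -145.   12.]]
plate [[ 561. -159.  169.]
 [ 566. -289.  169.]]
red [395. 180. 149.] 1.04548
orange [736. 337. 149.] 1.0729448
bottle [617. 398. 159.] 1.0570612
green [ 759. -278.  169.] 1.0631742
reel [600.   2.  50.] 1.139989
cleaner [431. -10.  50.] 1.133272
magn [ 607. -471.  219.] 1.0096755
iron [460. 518. 100.] 1.0524328
```

Emit:
{"name": "servo_tool", "arguments": {"steps": [{"z": 47, "x": 20, "y": 40}, {"x": 50, "y": 100, "z": 47, "yaw": 8}, {"x": 80, "y": 160, "z": 47, "yaw": 16}, {"x": 105, "y": 215, "z": 47, "yaw": 24}, {"x": 130, "y": 270, "z": 47, "yaw": 32}, {"x": 155, "y": 325, "z": 47, "yaw": 40}, {"x": 180, "y": 380, "z": 47, "yaw": 48}, {"x": 205, "y": 435, "z": 47, "yaw": 56}, {"x": 230, "y": 490, "z": 47, "yaw": 64}, {"x": 255, "y": 545, "z": 47, "yaw": 72}, {"x": 280, "y": 600, "z": 47, "yaw": 80}, {"x": 305, "y": 655, "z": 47, "yaw": 88}], "grip": 0, "grip_force": 60}}

```text
schema error: expected keys x, y, z, yaw
```

All four keys are needed in each row.

Emit:
{"name": "servo_tool", "arguments": {"steps": [{"x": 20, "y": 40, "z": 47, "yaw": 0}, {"x": 50, "y": 100, "z": 47, "yaw": 8}, {"x": 80, "y": 160, "z": 47, "yaw": 16}, {"x": 105, "y": 215, "z": 47, "yaw": 24}, {"x": 130, "y": 270, "z": 47, "yaw": 32}, {"x": 155, "y": 325, "z": 47, "yaw": 40}, {"x": 180, "y": 380, "z": 47, "yaw": 48}, {"x": 205, "y": 435, "z": 47, "yaw": 56}, {"x": 230, "y": 490, "z": 47, "yaw": 64}, {"x": 255, "y": 545, "z": 47, "yaw": 72}, {"x": 280, "y": 600, "z": 47, "yaw": 80}, {"x": 305, "y": 655, "z": 47, "yaw": 88}], "grip": 0, "grip_force": 60}}

```text
time: 1.6
ee_pos: [0.5041, 0.1444, 0.2994]
tcp_rot: [-179.9, 0.0, 109.5]
wrist_force: [1.1, -1.1, 0.3]
opening: 0.0003
```

Emit:
{"name": "servo_tool", "arguments": {"steps": [{"x": 30, "y": 60, "z": 0, "yaw": 5}, {"x": 56, "y": 114, "z": 0, "yaw": 5}, {"x": 56, "y": 114, "z": 0, "yaw": 5}, {"x": 56, "y": 114, "z": 0, "yaw": 5}]}}

```text
time: 2.1
ee_pos: [0.56, 0.2586, 0.2986]
tcp_rot: [-179.8, 0.0, 114.5]
wrist_force: [-0.4, -0.4, -0.0]
opening: 0.0002
```

```bash
python3 - <<'E'
from h import *
import pickle
o=get_obs();print(o["time"],o["q"],o["ee_pos"],o["tcp_rot"],o["wrist_force"])
im,d=camera("wrist");cv2.imwrite("pics/w1.png",im[:,:,::-1]);pickle.dump((o,im,d),open("w1.pkl","wb"))
E
```

```text
2.1 [ 2.47937699e+01  1.63011208e+01  2.82489287e+01  1.02116611e+02
 -2.02669237e-02  9.02768471e+01] [0.55998753 0.2585742  0.29863391] [-1.79831296e+02  2.10822357e-02  1.14516984e+02] [-0.41310502 -0.40742858 -0.01606724]
```

View pics/w1.png

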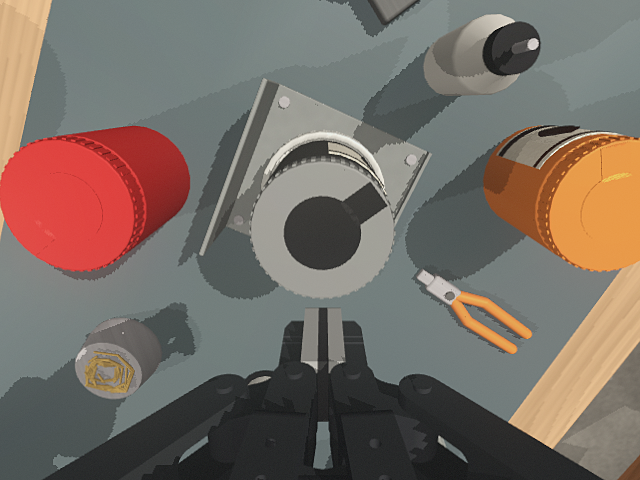

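```bash
python3 - <<'E'
from h import *
import pickle
o,im,d=pickle.load(open("w1.pkl","rb"))
c=cv2.resize(im[60:310,190:440],(800,800),interpolation=cv2.INTER_CUBIC)[:, :,::-1]
cv2.imwrite("pics/w1c.png",cv2.resize(c,(600,600)))
# world points
K,D,R,t=ext("wrist",o)
v,u=np.mgrid[0:480,0:640]
n=cv2.undistortPoints(np.stack([u,v],-1).reshape(-1,1,2).astype(float),K,D).reshape(480,640,2)
P=np.dstack([n*d[...,None],d])
W=(P-t)@R
m=(abs(W[...,2]-.151)<.006)&(np.hypot(W[...,0]-.56,W[...,1]-.258)<.07)&(d>0)
print("lid px",m.sum(),np.median(W[...,2][m]))
cn=max(cv2.findContours(m.astype(np.uint8),0,1)[0],key=cv2.contourArea).reshape(-1,2)
w=px2plane("wrist",cn,.151,o)[:,:2]
def circ(w):
    A=np.c_[w,np.ones(len(w))];s=np.linalg.lstsq(A,(w**2).sum(1),rcond=None)[0];c=s[:2]/2
    return c,np.sqrt(s[2]+c@c)
for _ in range(3):
    c,r=circ(w);e=abs(np.hypot(*(w-c).T)-r);w=w[e<2*np.median(e)+1e-4]
print("lid c",c,r)
g=im.max(2)
mk=(m&(g<75)).astype(np.uint8);mk=cv2.morphologyEx(mk,cv2.MORPH_OPEN,np.ones((3,3)))
nn,lab,st,_=cv2.connectedComponentsWithStats(mk);i=1+st[1:,4].argmax();vv,uu=np.where(lab==i)
q=px2plane("wrist",np.c_[uu,vv],.151,o)[:,:2]-c
rr=np.hypot(*q.T);print(rr.max(),np.percentile(rr,[50,80]))
for lo in(.029,.033):
  s=q[(rr>lo)&(rr<.046)];print("tab yaw",np.degrees(np.arctan2(*s.mean(0)[::-1])),len(s))
b=px2plane("wrist",[(284,102),(411,160),(238,220),(265,80),(430,152)],.009,o)
print(b);print(np.degrees(np.arctan2(*(b[1]-b[0])[1::-1])),np.degrees(np.arctan2(*(b[4]-b[3])[1::-1])),np.degrees(np.arctan2(*(b[0]-b[2])[1::-1]))-90)
E
```

```text
lid px 15702 0.1499527754082536
lid c [0.559499   0.25893571] 0.04798055013291542
0.04545858371919485 [0.01981627 0.02528167]
tab yaw 59.99268365390672 723
tab yaw 60.150520329906975 550
[[0.49341222 0.31817426 0.009     ]
 [0.62567772 0.32007692 0.009     ]
 [0.49505162 0.19420726 0.009     ]
 [0.47022112 0.32858748 0.009     ]
 [0.63865302 0.33440487 0.009     ]]
0.8241519068588056 1.9781261638426575 0.7576612256482065
```

View pics/w1c.png

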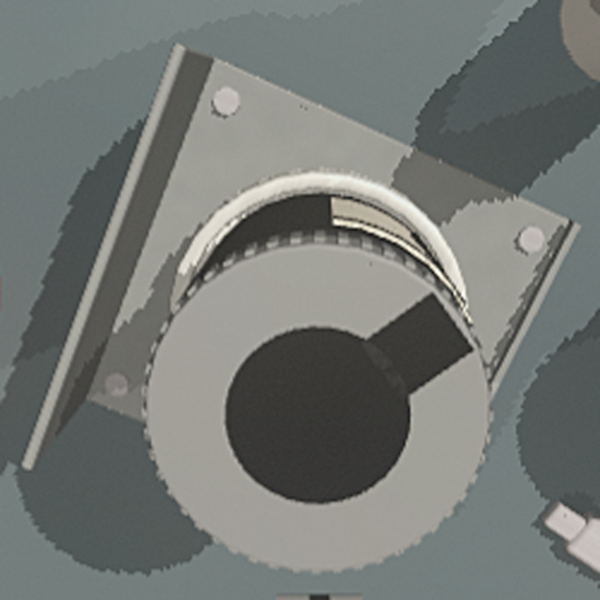

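Wrist view: the lid centre is at (322,232) with the tab out to (378,200), so the label yaw is 60.1°. The stand's bolts at (284,102), (411,160) and (238,220) give a stand yaw of 0.8°. The turn needed is about −59°, from a press point on the −y side of the lid.

Emit:
{"name": "servo_tool", "arguments": {"steps": [{"x": 17, "y": -30, "z": -50, "yaw": 0}, {"x": 17, "y": -30, "z": -100, "yaw": 0}, {"x": 17, "y": -30, "z": -118, "yaw": 0}, {"x": 17, "y": -30, "z": -122, "yaw": 0}, {"x": 17, "y": -30, "z": -122, "yaw": 0}]}}

```text
time: 2.78
ee_pos: [0.577, 0.2272, 0.1791]
tcp_rot: [180.0, 0.0, 114.4]
wrist_force: [-0.6, 0.7, -0.5]
opening: 0.0
```

Emit:
{"name": "servo_tool", "arguments": {"steps": [{"x": 0, "y": 1, "z": -3, "yaw": 0}, {"x": 0, "y": 1, "z": -5, "yaw": 0}, {"x": 0, "y": 1, "z": -6, "yaw": 0}, {"x": 0, "y": 1, "z": -6, "yaw": 0}]}}

```text
time: 3.28
ee_pos: [0.577, 0.2283, 0.1731]
tcp_rot: [180.0, 0.0, 114.4]
wrist_force: [0.3, -0.2, 0.5]
opening: 0.0002
```

Emit:
{"name": "servo_tool", "arguments": {"steps": [{"x": 0, "y": 0, "z": -0.8, "yaw": 0}, {"x": 0, "y": 0, "z": -1.2, "yaw": 0}, {"x": 0, "y": 0, "z": -1.2, "yaw": 0}]}}

```text
time: 3.65
ee_pos: [0.5773, 0.2285, 0.173]
tcp_rot: [179.9, 0.0, 114.4]
wrist_force: [-1.1, -0.3, 6.2]
opening: 0.0003
```

```bash
python3 - <<'E'
import numpy as np
c=np.array([560,257.8]);p=np.array([577.3,228.5])
v=p-c
for a in [2,6,12,18,24,30,36,42,48,54,59]:
    t=-np.radians(a);R=np.array([[np.cos(t),-np.sin(t)],[np.sin(t),np.cos(t)]])
    print(a,np.round(R@v-v,1))
E
```

```text
2 [-1.  -0.6]
6 [-3.2 -1.6]
12 [-6.5 -3. ]
18 [-9.9 -3.9]
24 [-13.4  -4.5]
30 [-17.   -4.7]
36 [-20.5  -4.6]
42 [-24.   -4.1]
48 [-27.5  -3.2]
54 [-30.8  -1.9]
59 [-33.5  -0.6]
```

Emit:
{"name": "servo_tool", "arguments": {"steps": [{"x": -1, "y": -0.6, "z": -1.8, "yaw": -2}, {"x": -3.2, "y": -1.6, "z": -1.8, "yaw": -6}, {"x": -6.5, "y": -3, "z": -1.8, "yaw": -12}, {"x": -9.9, "y": -3.9, "z": -1.8, "yaw": -18}, {"x": -13.4, "y": -4.5, "z": -1.8, "yaw": -24}, {"x": -17, "y": -4.7, "z": -1.8, "yaw": -30}, {"x": -20.5, "y": -4.6, "z": -1.8, "yaw": -36}, {"x": -24, "y": -4.1, "z": -1.8, "yaw": -42}, {"x": -27.5, "y": -3.2, "z": -1.8, "yaw": -48}, {"x": -30.8, "y": -1.9, "z": -1.8, "yaw": -54}, {"x": -33.5, "y": -0.6, "z": -1.8, "yaw": -59}, {"x": -33.5, "y": -0.6, "z": -1.8, "yaw": -59}]}}

```text
time: 5.15
ee_pos: [0.5442, 0.2278, 0.173]
tcp_rot: [179.8, -0.1, 55.3]
wrist_force: [-1.5, -2.4, 10.2]
opening: 0.0002
```

Emit:
{"name": "servo_tool", "arguments": {"steps": [{"x": 0, "y": 0, "z": 8, "yaw": 0}, {"x": 4, "y": 8, "z": 60, "yaw": 0}, {"x": 16, "y": 30, "z": 115, "yaw": 0}, {"x": 16, "y": 30, "z": 125, "yaw": 0}, {"x": 16, "y": 30, "z": 125, "yaw": 0}]}}

```text
time: 5.78
ee_pos: [0.5604, 0.2579, 0.2982]
tcp_rot: [179.8, -0.1, 55.4]
wrist_force: [0.4, -0.1, -0.9]
opening: -0.0002
```

```bash
cat > look.py <<'E'
from h import *
import pickle,sys
o=get_obs();print(o["time"],o["ee_pos"],o["tcp_rot"],o["qd"].round(2))
im,d=camera("wrist");n=sys.argv[1];cv2.imwrite(f"pics/{n}.png",im[:,:,::-1]);pickle.dump((o,im,d),open(n+".pkl","wb"))
K,D,R,t=ext("wrist",o)
v,u=np.mgrid[0:480,0:640]
n=cv2.undistortPoints(np.stack([u,v],-1).reshape(-1,1,2).astype(float),K,D).reshape(480,640,2)
W=(np.dstack([n*d[...,None],d])-t)@R
m=(abs(W[...,2]-.151)<.006)&(np.hypot(W[...,0]-.56,W[...,1]-.258)<.07)&(d>0)
cn=max(cv2.findContours(m.astype(np.uint8),0,1)[0],key=cv2.contourArea).reshape(-1,2)
w=px2plane("wrist",cn,.151,o)[:,:2]
def circ(w):
    A=np.c_[w,np.ones(len(w))];s=np.linalg.lstsq(A,(w**2).sum(1),rcond=None)[0];c=s[:2]/2
    return c,np.sqrt(s[2]+c@c)
for _ in range(3):
    c,r=circ(w);e=abs(np.hypot(*(w-c).T)-r);w=w[e<2*np.median(e)+1e-4]
print("lid c",c,r)
mk=(m&(im.max(2)<75)).astype(np.uint8);mk=cv2.morphologyEx(mk,cv2.MORPH_OPEN,np.ones((3,3)))
nn,lab,st,_=cv2.connectedComponentsWithStats(mk);i=1+st[1:,4].argmax();vv,uu=np.where(lab==i)
q=px2plane("wrist",np.c_[uu,vv],.151,o)[:,:2]-c
rr=np.hypot(*q.T)
s=q[rr<.024];print("cap centre off",s.mean(0))
for lo in(.029,.033):
  s=q[(rr>lo)&(rr<.046)];print("tab yaw",np.degrees(np.arctan2(*s.mean(0)[::-1])),len(s))
E
python3 look.py w2
```

```text
5.775 [0.56038495 0.25792392 0.29816584] [ 1.79761290e+02 -8.85363925e-02  5.53585026e+01] [-0.5   0.08 -3.71 -1.09 -0.08  0.02]
lid c [0.56082645 0.25890151] 0.047946193984070365
cap centre off [0.00029876 0.00042216]
tab yaw 0.5047751376764252 726
tab yaw 0.5226145228978297 547
```

View pics/w2.png

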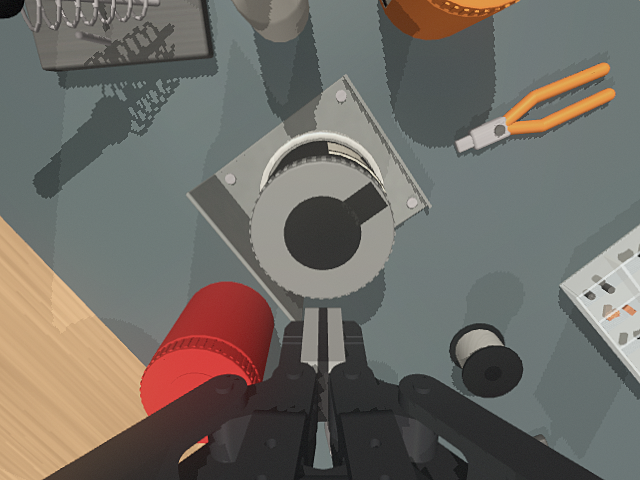

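The tab at (366,203) now has a yaw of about 0.5°. I check the stand yaw from this picture's bolts, (341,97), (230,180) and (412,203), and confirm the label from the scene camera.

```bash
python3 - <<'E'
from h import *
import pickle
o,im,d=pickle.load(open("w2.pkl","rb"))
b=[]
for (u,v) in [(341,97),(230,180),(412,203)]:
    p=im[v-9:v+10,u-9:u+10].astype(int).sum(2);m=p>np.percentile(p,80)
    m=cv2.connectedComponents(m.astype(np.uint8))[1]; m=m==m[9,9]
    y,x=np.where(m);b.append((u-9+x.mean(),v-9+y.mean()))
print(b)
b=px2plane("wrist",b,.01,o)
a=lambda p,q:np.degrees(np.arctan2(*(q-p)[1::-1]))
print(b,a(b[1],b[0]),a(b[2],b[0])-90)
im,d=camera("scene");im=im[:,:,::-1]
c=[im[220:320,390:510],im[170:260,220:320]]
cv2.imwrite("pics/s2.png",np.hstack([cv2.resize(x,(400,300),interpolation=cv2.INTER_CUBIC) for x in c]))
E
```

```text
[(np.float64(340.47222222222223), np.float64(95.02777777777777)), (np.float64(229.65277777777777), np.float64(178.375)), (np.float64(411.8333333333333), np.float64(202.09722222222223))]
[[0.62508403 0.32111953 0.01      ]
 [0.49336382 0.31879306 0.01      ]
 [0.62746975 0.19712866 0.01      ]] 1.0118635486996232 1.1022950324327212
```

View pics/s2.png

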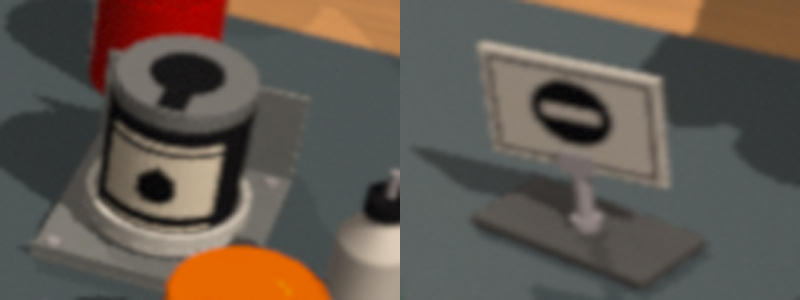

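The scene crop shows the label with its drop facing the front, so the canister is within about 0.5° of the stand. The sign still shows the barred disc. Next I look at the sign from above.

Emit:
{"name": "servo_tool", "arguments": {"steps": [{"x": 0, "y": -40, "z": 10, "yaw": 4}, {"x": 0, "y": -95, "z": 20, "yaw": 8}, {"x": 0, "y": -150, "z": 20, "yaw": 12}, {"x": 0, "y": -205, "z": 20, "yaw": 16}, {"x": 0, "y": -260, "z": 20, "yaw": 20}, {"x": 0, "y": -315, "z": 20, "yaw": 24}, {"x": 2, "y": -370, "z": 20, "yaw": 28}, {"x": 4, "y": -430, "z": 20, "yaw": 32}, {"x": 4, "y": -470, "z": 20, "yaw": 37}, {"x": 4, "y": -482, "z": 20, "yaw": 37}, {"x": 4, "y": -482, "z": 20, "yaw": 37}], "grip": 40, "grip_force": 20}}

```text
time: 7.25
ee_pos: [0.5634, -0.2248, 0.3153]
tcp_rot: [179.9, -0.0, 92.2]
wrist_force: [-0.2, -0.5, 0.3]
opening: 0.0398
```

```bash
python3 - <<'E'
from h import *
import pickle
o=get_obs();print(o["time"],o["q"].round(1),o["ee_pos"],o["tcp_rot"])
im,d=camera("wrist");cv2.imwrite("pics/w3.png",im[:,:,::-1]);pickle.dump((o,im,d),open("w3.pkl","wb"))
print(w2px("wrist",[(.564,-.224,.170)],o))
E
```

```text
7.25 [-21.8  15.3  28.9 103.6   0.   66. ] [ 0.56338164 -0.2247946   0.31532248] [ 1.79941029e+02 -6.10866951e-03  9.21955076e+01]
[[322.98368854 233.1320547 ]]
```

View pics/w3.png

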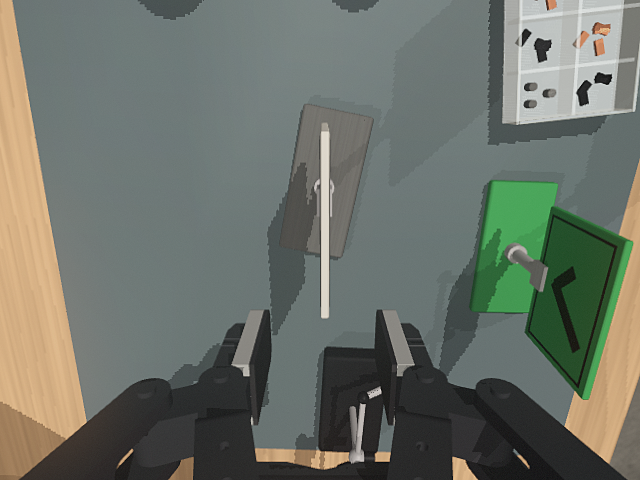

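```bash
cat > sign.py <<'E'
from h import *
import pickle,sys
def meas(f):
    o,im,d=pickle.load(open(f,"rb"))
    K,D,R,t=ext("wrist",o)
    v,u=np.mgrid[0:480,0:640]
    n=cv2.undistortPoints(np.stack([u,v],-1).reshape(-1,1,2).astype(float),K,D).reshape(480,640,2)
    W=(np.dstack([n*d[...,None],d])-t)@R
    near=np.hypot(W[...,0]-.564,W[...,1]+.224)
    m=(abs(W[...,2]-.170)<.006)&(near<.08)&(d>0)
    y,x=np.where(m)
    w=px2plane("wrist",np.c_[x,y],.170,o)[:,:2].astype(np.float32)
    r=cv2.minAreaRect(w*1000);a=[np.degrees(np.arctan2(*(p[::-1]))) for p in cv2.boxPoints(r)[1:]-cv2.boxPoints(r)[:-1]]
    vx=cv2.fitLine(w,cv2.DIST_HUBER,0,.001,.001).ravel()
    print("plate",r,"n",len(w),"line yaw (normal)",np.degrees(np.arctan2(vx[1],vx[0]))%180-90)
    hsv=cv2.cvtColor(im,cv2.COLOR_RGB2HSV)
    mf=(abs(W[...,2]-.012)<.004)&(near<.11)&(d>0)
    mf=cv2.morphologyEx(mf.astype(np.uint8),cv2.MORPH_OPEN,np.ones((5,5)))
    y,x=np.where(mf);w=px2plane("wrist",np.c_[x,y],.012,o)[:,:2]
    r=cv2.minAreaRect((w*1000).astype(np.float32));print("foot",r,len(w))
meas(sys.argv[1])
E
python3 sign.py w3.pkl; python3 - <<'E'
from h import *
import pickle
o=pickle.load(open("w3.pkl","rb"))[0]
f=px2plane("wrist",[(303,104),(374,118),(342,257),(279,243)],.012,o)*1000
print(f.round(0),f.mean(0))
E
```

```text
plate ((564.8765869140625, -222.45156860351562), (5.815596580505371, 128.069091796875), 2.0904741287231445) n 1704 line yaw (normal) 2.1750488
foot ((565.0192260742188, -222.61630249023438), (147.6930389404297, 69.35221099853516), 80.80259704589844) 8173
[[ 542. -145.   12.]
 [ 611. -155.   12.]
 [ 588. -300.   12.]
 [ 520. -287.   12.]] [ 565.36763561 -222.02418409   12.        ]
```

Emit:
{"name": "servo_tool", "arguments": {"steps": [{"x": 1.5, "y": 2.3, "z": -50, "yaw": 0}, {"x": 1.5, "y": 2.3, "z": -105, "yaw": 0}, {"x": 1.5, "y": 2.3, "z": -135, "yaw": 0}, {"x": 1.5, "y": 2.3, "z": -147, "yaw": 0}, {"x": 1.5, "y": 2.3, "z": -147, "yaw": 0}]}}

```text
time: 7.92
ee_pos: [0.5652, -0.2208, 0.1691]
tcp_rot: [179.9, -0.0, 92.3]
wrist_force: [-0.0, -0.8, 0.1]
opening: 0.0397
```

Emit:
{"name": "servo_tool", "arguments": {"steps": [{"x": 0, "y": 0, "z": 0, "yaw": 0}, {"x": 0, "y": 0, "z": 0, "yaw": 0}, {"x": 0, "y": 0, "z": 0, "yaw": 0}, {"x": 0, "y": 0, "z": 0, "yaw": 0}], "grip": 4, "grip_force": 20}}

```text
time: 8.43
ee_pos: [0.5648, -0.2208, 0.1707]
tcp_rot: [179.9, 0.0, 92.3]
wrist_force: [-5.7, 1.3, 6.0]
opening: 0.0055
```

Gripped at 5.5 mm opening. Now I turn positive (q6 range permits only that way), about the axis.

Emit:
{"name": "servo_tool", "arguments": {"steps": [{"x": 0, "y": 0, "z": 0, "yaw": 3}, {"x": -0.2, "y": 0, "z": 0, "yaw": 10}, {"x": -0.5, "y": -0.1, "z": 0, "yaw": 19}, {"x": -0.7, "y": -0.2, "z": 0, "yaw": 28}, {"x": -0.9, "y": -0.3, "z": 0, "yaw": 37}, {"x": -1.1, "y": -0.5, "z": 0, "yaw": 46}, {"x": -1.2, "y": -0.7, "z": 0, "yaw": 55}, {"x": -1.3, "y": -0.9, "z": 0, "yaw": 64}, {"x": -1.4, "y": -1.1, "z": 0, "yaw": 73}, {"x": -1.5, "y": -1.3, "z": 0, "yaw": 80}, {"x": -1.5, "y": -1.4, "z": 0, "yaw": 85}, {"x": -1.5, "y": -1.4, "z": 0, "yaw": 85}]}}

```text
time: 9.93
ee_pos: [0.5613, -0.2241, 0.1708]
tcp_rot: [-179.9, -0.2, 177.2]
wrist_force: [-11.2, -9.1, -1.7]
opening: 0.0058
```

The forces show that the axis lies at about (0.565, −0.2244). I go on about that point.

Emit:
{"name": "servo_tool", "arguments": {"steps": [{"x": 0, "y": -0.2, "z": 0, "yaw": 3}, {"x": 0, "y": -0.6, "z": 0, "yaw": 10}, {"x": 0.1, "y": -1.2, "z": 0, "yaw": 19}, {"x": 0.3, "y": -1.8, "z": 0, "yaw": 28}, {"x": 0.6, "y": -2.3, "z": 0, "yaw": 37}, {"x": 0.9, "y": -2.7, "z": 0, "yaw": 46}, {"x": 1.3, "y": -3.1, "z": 0, "yaw": 55}, {"x": 1.8, "y": -3.4, "z": 0, "yaw": 64}, {"x": 2.3, "y": -3.7, "z": 0, "yaw": 73}, {"x": 2.8, "y": -3.9, "z": 0, "yaw": 80}, {"x": 3, "y": -3.9, "z": 0, "yaw": 83.8}, {"x": 3, "y": -3.9, "z": 0, "yaw": 83.8}]}}

```text
time: 11.42
ee_pos: [0.5642, -0.2281, 0.1708]
tcp_rot: [-179.9, -0.2, -99.0]
wrist_force: [-2.4, -0.3, -2.9]
opening: 0.0056
```

Emit:
{"name": "servo_tool", "arguments": {"steps": [{"x": 0, "y": 0, "z": 0, "yaw": 0}, {"x": 0, "y": 0, "z": 0, "yaw": 0}, {"x": 0, "y": 0, "z": 0, "yaw": 0}], "grip": 35}}

```text
time: 11.8
ee_pos: [0.5644, -0.2281, 0.1712]
tcp_rot: [-179.9, -0.2, -99.0]
wrist_force: [1.0, -0.3, -0.1]
opening: 0.0348
```

Emit:
{"name": "servo_tool", "arguments": {"steps": [{"x": 0, "y": 3, "z": 20, "yaw": 0}, {"x": 0, "y": 3, "z": 70, "yaw": 0}, {"x": 0, "y": 3, "z": 125, "yaw": 0}, {"x": 0, "y": 3, "z": 145, "yaw": 0}, {"x": 0, "y": 3, "z": 145, "yaw": 0}, {"x": 0, "y": 3, "z": 145, "yaw": 0}]}}

```text
time: 12.55
ee_pos: [0.5643, -0.2251, 0.3147]
tcp_rot: [180.0, -0.2, -99.0]
wrist_force: [0.3, -0.1, -0.7]
opening: 0.035
```

```bash
python3 - <<'E'
from h import *
import pickle
o=get_obs();print(o["time"],o["q"].round(1),o["ee_pos"],o["tcp_rot"])
im,d=camera("wrist");cv2.imwrite("pics/w4.png",im[:,:,::-1]);pickle.dump((o,im,d),open("w4.pkl","wb"))
E
python3 sign.py w4.pkl
```

```text
12.55 [ -21.7   15.4   29.   103.5   -0.2 -102.6] [ 0.5642962  -0.22507464  0.31472928] [179.99950621  -0.18156614 -99.03070745]
plate ((564.994140625, -224.6122589111328), (128.03244018554688, 5.666658401489258), 81.1277847290039) n 1680 line yaw (normal) -8.994949
foot ((565.0086669921875, -224.62962341308594), (146.69424438476562, 69.03466796875), 80.8818588256836) 8076
```

View pics/w4.png

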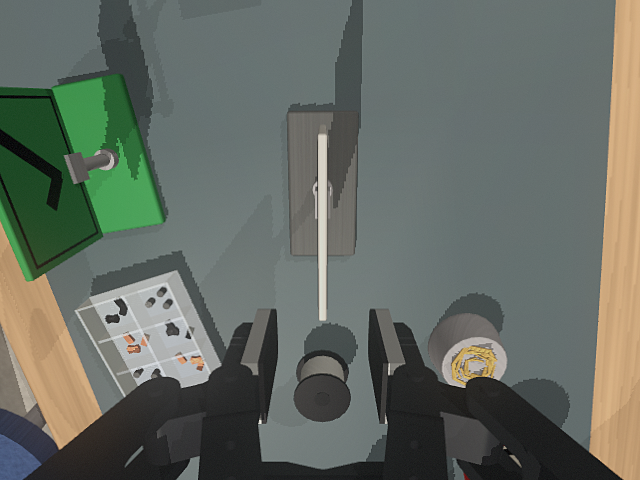

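The plate runs from (323,130) to (323,318) at −9.0°, in line with the foot at −9.1°. I make a final check in the scene and top views.

```bash
python3 - <<'E'
from h import *
im,d=camera("scene");im=im[:,:,::-1]
t,d=camera("top");t=t[:,:,::-1]
a=cv2.resize(im[140:400,90:610],(800,400));b=cv2.resize(t[130:380,80:560],(400,200))
c=np.hstack([cv2.resize(im[170:260,220:320],(200,200)),cv2.resize(im[220:320,390:510],(200,200))])
cv2.imwrite("pics/f.png",np.vstack([a,np.hstack([b,c])]))
E
```

```text
(no output)
```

View pics/f.png

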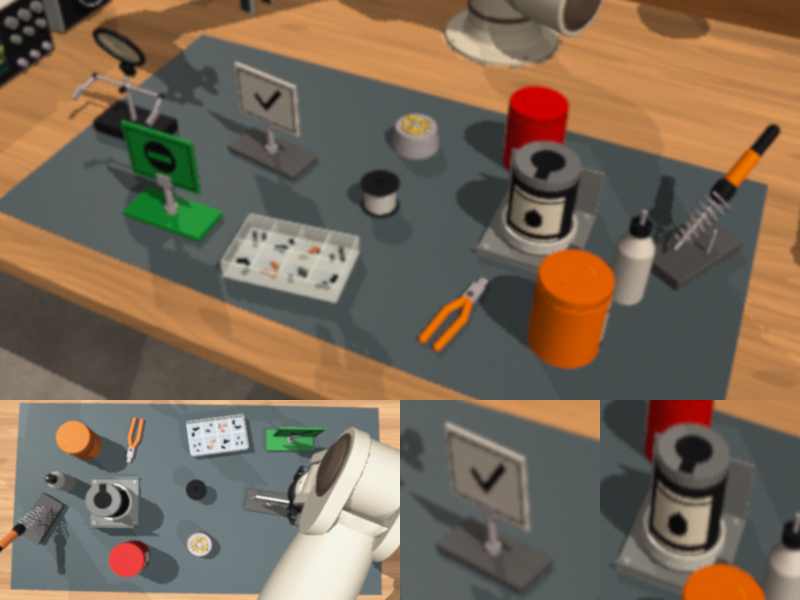

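The tick faces the front at (267,98) in this montage and the label is to the front at (543,215). Everything else looks in place, and the arm is clear.

```bash
python3 -c "
from workcell import *
print(job_done())"
```

```text
the job is handed in; nothing more can be done
None
```

Both parts are done in the order asked, and the job was handed in at about 12.7 s of the 64 s.

- **Canister:** I rolled the black canister about −59.5° with one closed-finger stroke, pressing about 10 N down near the edge of its lid. Afterwards the lid's thumb tab, which points the same way as the label, measured 0.5°. The stand measured 0.8–1.1°, so the label is within about half a degree of straight out. The canister is still standing in its tray.
- **Sign:** I gripped the plate at its top middle and turned it about +169°, because it started about 11° off square. It now measures −9.0° against −9.1° for its foot, and the scene view shows the tick facing front.

The sign's axis turned out about 2 mm from my first wrist-camera estimate. That put up to about 14 N sideways on the wrist part-way through the turn, so I corrected for it. The last scene and top views show the other things where they were, judged by eye only, with the gripper open above the sign and touching nothing.

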